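Making up the turntable and water-tower kits

ROBOT

A 6-joint arm with a two-finger parallel gripper is mounted at the origin on the work surface. World frame = base frame: x ahead of the robot, y to its left, z up, the work surface at z = 0. Lengths are in m, angles in degrees, forces in N, time in s.
With the tool pointing down it reaches from about 0.25 to 0.725 m from the base axis. Payload 9.7 kg.
Tool frame: the origin (TCP) lies midway between the tips of the shut fingers; the grasp point (between the pads) lies 19 mm behind it (bot.pinch_z is the distance from the TCP to the grasp point, in m); z points along the fingers, y is the line along which they close (so a half turn about z gives the same grasp; the last joint's range is limited). The gripper opens to 85 mm and grips with 20 to 120 N. Pads are 22 mm wide; open, the fingers measure 114 mm over their backs; the gripper's body (76 mm by 85 mm) begins 54 mm behind the grasp point. The pads swing forward as they close: fully open they stand 13 mm farther back than shut.
Start: joints at [-76.834, 4.979, 10.078, 95.1, 0, 90], TCP at [0.125, -0.536, 0.231] pointing down, gripper open.
Joint ranges: [-179.16, 179.16], [-48.56, 103.87], [-65.8, 70.77], [-126.05, 130.52], [-82.76, 87.17], [-180, 180]. Speed limits (degrees/s): [127.2, 127.2, 147.25, 180, 180, 180].

INTERFACE

Orientations are given as [roll, pitch, yaw] about the fixed x, y, z axes, in that order (R = Rz(yaw) Ry(pitch) Rx(roll)).
In Python, from workcell import sensors, camera, ticket, bot gives the robot as it stands.
- The arm moves only by the shell command python3 -m handwheel 'ROWS' [FORCE]. ROWS is a JSON object of lists of equal length, an entry for each row: "gripper": the opening, from -1 (shut) to 1 (fully open); "slide": the shift along the tool's x, y, z in mm, a list of three; "yaw": the turn about the tool's z in rad. A call has 1 to 8 rows; each row shifts and turns the commanded pose from where the row before left it, along the tool's axes as they then stand; what a row does not reach is not made up. A row lasts 1/12 s, in which the tool goes at most 41.7 mm and 7.16 degrees, less where a joint would pass 70% of its speed; a pose out of reach is approached as far as the arm can. A call is refused whole if a number of a shift passes 41.7 or a number of a turn 0.125, either way. A call with a gripper value outside its range is refused whole. The fingers move at their own pace and stop on an object; FORCE is the grip in N (left out, the last holds). Time passes only in rows, so rows that do not move let the fingers close. It gives the time, the measured TCP pose, the force, the opening and the grip force at its end, in the units of the state.
- sensors.get_obs(): the state, without advancing time (a new reading comes with each control period).
- camera(name): name is "scene" or "side" or "wrist"; returns a dict with "img" (384x512x3 uint8, red, green, blue), "fx", "fy", "cx", "cy" (pixels), "R" (3x3) and "t" (3): a world point X has camera coordinates R X + t. Camera axes: x right, y down, z forward; pixel columns grow to the right and rows downward; lengths in m; the calibration is good to about 2 mm. A picture is of the moment at which its call begins. There is no depth.
- ticket.job_done(): hands the job in; it is judged then, once.
The state is a dict: "time": time; "q": joint angles; "qd": joint speeds; "joint_efforts": joint torques, N m; "ee_pos": TCP position; "tcp_rot": TCP orientation; "wrist_force": force on the tool from outside, world axes, zero at the start; "torque": the same for the moment, N m; "opening": finger opening in m; "grasp_force": force on a finger pad.
Only numpy, scipy, OpenCV 4.12 (cv2) and the standard library are available. Lean on these libraries where they do the work, as an engineer would, in place of code of your own. Each camera call takes 0.05 s, during which the arm holds its last target. There are 200 camera calls.

TASK

Make up two kits from the stock on the layout. Into the long tray go the bridge girder and both angle brackets, all lying flat on the tray floor, the brackets standing on edge as they do now and set head to tail (one turned half round to the other) so that their four legs close up into one compact square with gaps of about 5 mm at the two open corners. Into the square tray goes the large tank, upright, with the conical roof centred on top of it; leave the small tank, the boxcar and the glue jar where they are.

Things in the scene. Friction and masses are not known exactly. Their poses are not given: they have to be found in the camera images.
- bracket_1: Aluminium angle bracket on edge, an L seen from above: two legs 60 mm long outside, 8 mm thick, 32 mm high, 80 g; the two brackets are alike. Origin: on the underside, centre of the 60 x 60 mm square the L borders (not on metal); z up. One leg fills x -30 to -22 mm, y -30 to 30; the other y -30 to -22 mm, x -30 to 30; outside corner at (-30, -30).
- bracket_2: Aluminium angle bracket on edge, an L seen from above: two legs 60 mm long outside, 8 mm thick, 32 mm high, 80 g; the two brackets are alike. Origin: on the underside, centre of the 60 x 60 mm square the L borders (not on metal); z up. One leg fills x -30 to -22 mm, y -30 to 30; the other y -30 to -22 mm, x -30 to 30; outside corner at (-30, -30).
- girder: Dark steel model bridge girder, a straight bar 100 mm long (along its y), 16 mm wide (x), 32 mm high (z), about 150 g, lying on the table. Origin: centre of its underside.
- large_tank: The larger of two wooden water tanks with dark hoops: solid upright cylinder, 56 mm diameter, 50 mm high, flat top, about 160 g. Origin: centre of its underside, z up.
- roof: Brownish-red conical tank roof: 66 mm diameter, flat underside, 4 mm rim, cone rising to 20 mm, then an upright vent stub 16 mm diameter from 20 to 40 mm height, by which it is gripped. About 50 g. Origin: centre of its underside, z up.
- long_tray: Shallow light-wood tray, fixed. Outside 210 mm (its x) by 130 mm (its y), inside 200 x 120 mm, no divisions; inner floor 5 mm above the table, rim 12 mm above the table. Origin: centre of its underside.
- square_tray: Shallow light-wood tray, fixed. Outside 120 x 120 mm, inside 110 x 110 mm; inner floor 5 mm above the table, rim 12 mm above the table. Origin: centre of its underside.
- small_tank: The smaller wooden water tank, 38 mm diameter, 36 mm high; not wanted, stands among the stock and must not be disturbed. Origin: centre of its underside.
- boxcar: Brown-red model boxcar, 40 x 144 mm (long along its y), 56 mm high, beyond the stock; must not be disturbed. Origin: centre of its underside.
- glue_jar: Closed amber glue jar, 48 mm diameter, 60 mm high; must not be disturbed. Origin: centre of its underside.
Things that resemble listed ones, but are neither listed nor needed, are in the scene too. What is shaped like the large_tank but blue or yellow is not meant.

How it is judged (in metres and radians):
At the end, for the whole second after the job is handed in: Long tray: girder and both brackets flat on its floor; each bracket's origin 2 to 24 mm in x and in y in the other's frame (8 is touching), parallel within 0.2 rad. Square tray: large tank upright on its floor, roof level on top within 12 mm of centre. All at rest, tilt under 0.1 rad (x of bracket_1 in the frame of long_tray between -0.095 and 0.095 m and y of bracket_1 in the frame of long_tray between -0.055 and 0.055 m and z of bracket_1 in the frame of long_tray between -0.002 and 0.009 m and angle between each of bracket_1, bracket_2, girder, large_tank, roof's own z axis and vertical below 0.1 rad and linear speed of each of bracket_1, bracket_2, girder, large_tank, roof below 0.02 m/s and x of bracket_2 in the frame of long_tray between -0.095 and 0.095 m and y of bracket_2 in the frame of long_tray between -0.055 and 0.055 m and z of bracket_2 in the frame of long_tray between -0.002 and 0.009 m and x of girder in the frame of long_tray between -0.095 and 0.095 m and y of girder in the frame of long_tray between -0.055 and 0.055 m and z of girder in the frame of long_tray between -0.002 and 0.009 m and x of bracket_1 in the frame of bracket_2 between 0.002 and 0.024 m and y of bracket_1 in the frame of bracket_2 between 0.002 and 0.024 m and x of bracket_2 in the frame of bracket_1 between 0.002 and 0.024 m and y of bracket_2 in the frame of bracket_1 between 0.002 and 0.024 m and angle between the x axis of bracket_1 and the x axis of bracket_2, either way round below 0.2 rad and x of large_tank in the frame of square_tray between -0.04 and 0.04 m and y of large_tank in the frame of square_tray between -0.04 and 0.04 m and z of large_tank in the frame of square_tray between -0.002 and 0.009 m and horizontal distance between roof and large_tank below 0.012 m and z of roof in the frame of large_tank between 0.046 and 0.054 m).
It fails at once if the small tank was disturbed (moved more than 15 mm) (distance of small_tank from where it was at the start of the episode above 0.015 m).
It fails at once if the boxcar was disturbed (moved more than 15 mm) (distance of boxcar from where it was at the start of the episode above 0.015 m).
It fails at once if the glue jar was disturbed (moved more than 15 mm) (distance of glue_jar from where it was at the start of the episode above 0.015 m).
It also fails if it takes over 109 s, if anything falls off the work surface, if the arm or the gripper's body presses on something with over 40 N, if the wrist force passes 120 N, or if a joint passes its speed limit or range.

## Working session

There is one attempt and no reset: what is moved stays moved. The work goes in short steps, Python scripts to look and compute and a shell command to move; the robot and the scene stay as the last step left them, time stands still between calls to the robot, and variables do not carry over. Pictures are saved under pics/ and viewed, at most 19 in all, crops included, and the job is handed in when it is done.

```bash
ls; mkdir -p pics
python3 - <<'E'
from workcell import sensors,camera,bot
import cv2,numpy as np
o=sensors.get_obs();print({k:np.round(v,3) for k,v in o.items()},bot.pinch_z)
for n in ("scene","side","wrist"):
    c=camera(n);cv2.imwrite(f"pics/{n}0.png",cv2.resize(c["img"][:,:,::-1],(800,600),interpolation=cv2.INTER_CUBIC))
    print(n,c["fx"],c["cx"],c["cy"],np.round(c["R"],3).tolist(),np.round(c["t"],3))
E
```

```text
pics
{'time': np.float64(0.0), 'q': array([-7.6835e+01,  5.0120e+00,  1.0033e+01,  9.5100e+01, -1.0000e-03,
        8.9998e+01]), 'qd': array([-0.031,  0.073, -0.099, -0.004, -0.057,  0.011]), 'joint_efforts': array([-0.0000e+00, -5.2038e+01,  4.6481e+01,  1.6000e-02, -0.0000e+00,
        0.0000e+00]), 'ee_pos': array([ 0.125, -0.535,  0.231]), 'tcp_rot': array([-1.79921e+02,  1.00000e-03,  1.31670e+01]), 'wrist_force': array([ 0.183, -0.508,  0.689]), 'torque': array([ 0.026,  0.023, -0.044]), 'grasp_force': np.float64(0.0), 'opening': np.float64(0.085)} 0.0187
scene 476.0268062860447 253.20304533657878 190.3037638788199 [[0.553, 0.833, -0.01], [0.677, -0.457, -0.576], [-0.485, 0.312, -0.817]] [-0.299 -0.344  1.356]
side 399.3059342908104 261.0152034126019 199.91203242865998 [[-0.913, -0.407, -0.012], [-0.268, 0.623, -0.735], [0.307, -0.668, -0.678]] [0.516 0.177 0.891]
wrist 276.82194305977424 258.4201872083789 187.89824445591879 [[0.227, -0.974, -0.001], [-0.931, -0.218, 0.293], [-0.286, -0.065, -0.956]] [-0.55  -0.038  0.379]
```

View pics/scene0.png

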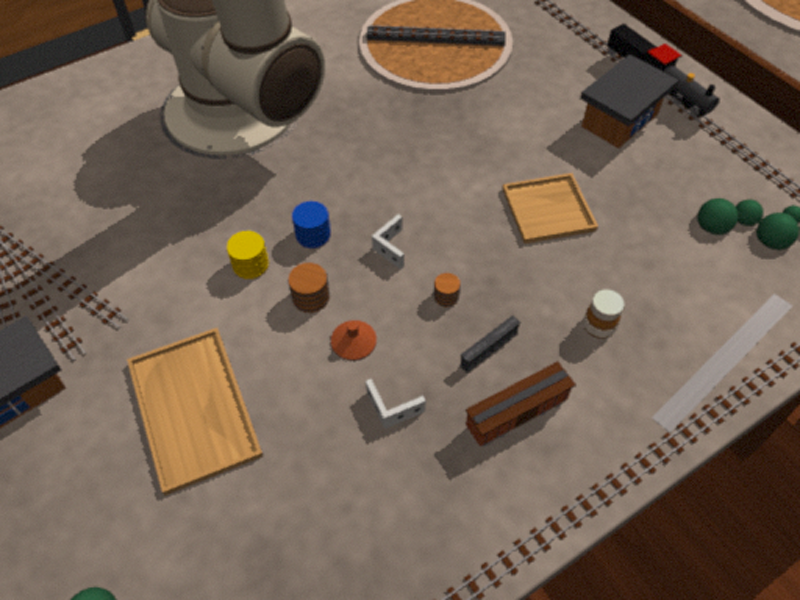

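View pics/side0.png

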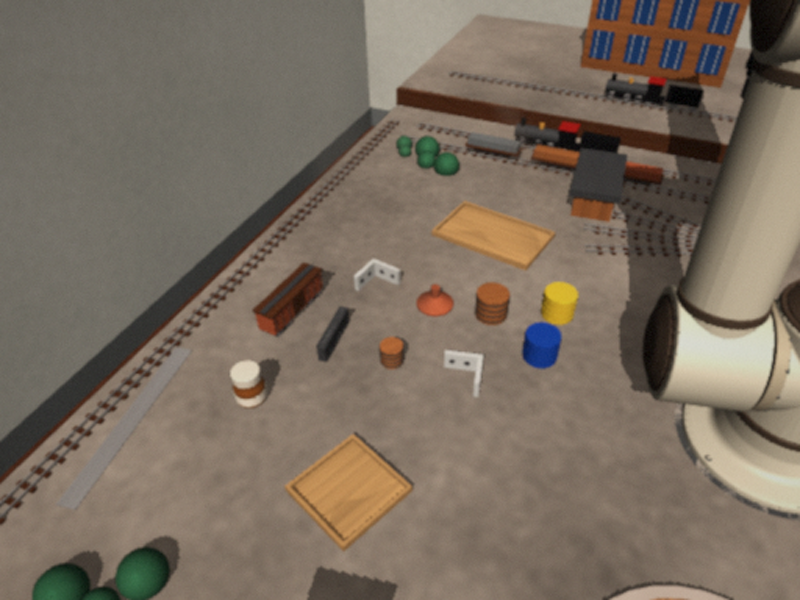

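The scene view (800x600) shows the long tray at about (195,410), the square tray at (550,207), brackets at (390,240) and (393,403), the girder at (490,343), the large tank at (309,287), the roof at (353,340), the small tank at (447,289), the boxcar at (520,402) and the jar at (605,310). I'll take enlarged crops for reading pixels.

Run:
```python
import cv2
from workcell import camera
c=camera("scene")["img"][:,:,::-1]
cv2.imwrite("pics/sceneA.png",cv2.resize(c[190:330,75:275],None,fx=4,fy=4,interpolation=cv2.INTER_CUBIC))
cv2.imwrite("pics/sceneB.png",cv2.resize(c[105:255,180:380],None,fx=4,fy=4,interpolation=cv2.INTER_CUBIC))
```

```text
(no output)
```

View pics/sceneA.png

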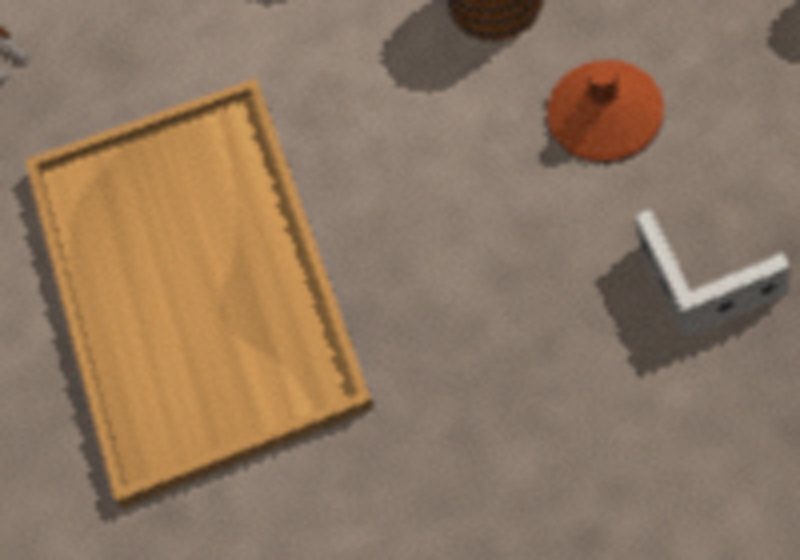

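View pics/sceneB.png

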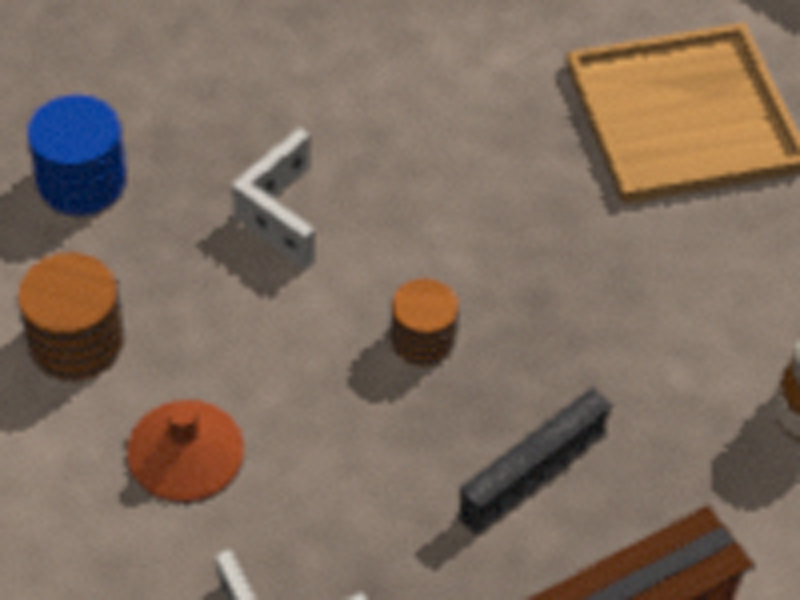

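In crop A, the long tray rim corners are (28,160), (258,80), (370,402) and (118,497). The near bracket top has its corner at (684,307) and tips at (639,214) and (788,264), and the roof is at (605,113). In crop B, the other bracket corner is (234,187) with tips (303,128) and (314,236). The girder top runs (461,489) to (609,402), the large tank top is at (70,294), the small tank top is at (426,306), and the square tray rim is (569,55), (745,25), (621,198). I'll turn these into poses.

```bash
cat > h.py <<'E'
import numpy as np
from scipy.optimize import least_squares
from workcell import sensors,camera
def proj(c,X):
    p=np.asarray(X)@np.array(c["R"]).T+c["t"]
    return np.c_[c["fx"]*p[:,0]/p[:,2]+c["cx"],c["fy"]*p[:,1]/p[:,2]+c["cy"]]
def fit(c,M,uv,guess=(.4,0,0)):
    """planar pose x,y,yaw(deg) of model points M (own frame, m) seen at pixels uv"""
    M=np.asarray(M,float);uv=np.asarray(uv,float)
    def res(p):
        a=p[2];R=np.array([[np.cos(a),-np.sin(a)],[np.sin(a),np.cos(a)]])
        return (proj(c,np.c_[M[:,:2]@R.T+p[:2],M[:,2]])-uv).ravel()
    best=min((least_squares(res,[guess[0],guess[1],g]) for g in np.arange(0,6.3,.8)),key=lambda s:s.cost)
    x=best.x;return np.round([x[0],x[1],(np.degrees(x[2])+180)%360-180,np.sqrt(2*best.cost/len(uv))],4)
def go(x,y,z,yaw):
    o=sensors.get_obs();p=o["ee_pos"];r=np.radians(o["tcp_rot"][2])
    dx,dy=x-p[0],y-p[1];dyaw=(yaw-o["tcp_rot"][2]+90)%180-90
    rf=np.radians(yaw)
    for n,a in(("now",r),("after turn",rf)):print(n,"slide mm",np.round(1e3*np.array([np.cos(a)*dx+np.sin(a)*dy,np.sin(a)*dx-np.cos(a)*dy,p[2]-z]),1))
    print("tool yaw rad",round(-np.radians(dyaw),3),"or",round(-np.radians(dyaw-180*np.sign(dyaw)),3),"q",np.round(o["q"],0))
E
python3 - <<'E'
from h import *
c=camera("scene")
A=lambda L:[((x+.5)/4-.5+75,(y+.5)/4-.5+190) for x,y in L]
B=lambda L:[((x+.5)/4-.5+180,(y+.5)/4-.5+105) for x,y in L]
F=lambda L:[((x+.5)*.64-.5,(y+.5)*.64-.5) for x,y in L]
m=1e-3
def P(n,M,uv):print(n,fit(c,np.array(M)*m,uv))
P("long",[(-105,-65,12),(-105,65,12),(105,65,12),(105,-65,12)],A([(28,160),(258,80),(370,402),(118,497)]))
P("long rev",[(-105,65,12),(-105,-65,12),(105,-65,12),(105,65,12)],A([(28,160),(258,80),(370,402),(118,497)]))
s=[(-60,-60,12),(-60,60,12),(60,60,12),(60,-60,12)]
uv=B([(569,55),(621,198)])+F([(596,229)])+B([(745,25)])
P("sq",s,uv)
br=[(-30,-30,32),(30,-30,32),(30,-22,32),(-30,30,32),(-22,30,32),(-22,-22,32)]
P("brA",br,A([(684,307),(790,264),(783,253),(637,214),(652,209),(692,289)]))
P("brB",br,B([(234,187),(306,241),(315,233),(303,128),(312,137),(255,186)]))
P("girder",[(-8,-50,32),(-8,50,32),(8,50,32),(8,-50,32)],B([(461,489),(594,388),(609,402),(475,504)]))
P("girder rev",[(8,-50,32),(8,50,32),(-8,50,32),(-8,-50,32)],B([(461,489),(594,388),(609,402),(475,504)]))
for n,z,u in(("tank",50,B([(70,294)])),("roof",0,B([(185,452)])),("vent",40,B([(182,418)])),("small",36,B([(426,306)])),("jar",60,F([(607,300)]))):
    P(n,[(0,0,z)],u)
P("car",[(-20,-72,56),(-20,72,56),(20,72,56)],F([(467,405)])+B([(709,507),(752,563)]))
P("carrev",[(20,-72,56),(20,72,56),(-20,72,56)],F([(467,405)])+B([(709,507),(752,563)]))
E
```

```text
long [  0.5175  -0.3126 -10.2242   0.6316]
long rev [  0.5119  -0.3078 -13.9916  64.4862]
sq [ 0.5081  0.3177 17.7124 35.6276]
brA [ 6.61200e-01 -8.02000e-02  8.06632e+01  3.08300e-01]
brB [ 0.4443  0.0721 12.6541  0.4319]
girder [0.6665 0.0737 6.1871 0.9656]
girder rev [0.6665 0.0738 5.9051 6.084 ]
tank [ 0.4495 -0.0899  0.      0.    ]
roof [ 0.5463 -0.0772 45.8366  0.    ]
vent [ 5.495000e-01 -7.830000e-02  1.375099e+02  0.000000e+00]
small [ 0.5601  0.0773 45.8366  0.    ]
jar [   0.7207    0.2322 -176.6535    0.    ]
car [ 0.7677  0.042  -6.0424  1.4244]
carrev [  0.7473   0.0475 -23.6713  14.4467]
```

Run:
```python
from h import *
c=camera("scene")
B=lambda L:[((x+.5)/4-.5+180,(y+.5)/4-.5+105) for x,y in L]
F=lambda L:[((x+.5)*.64-.5,(y+.5)*.64-.5) for x,y in L]
for n,u in(("blue",B([(76,131)])),("yellow",F([(247,243)]))):print(n,fit(c,[(0,0,.05)],u))
print("sq",fit(c,np.array([(-60,-60,12),(60,-60,12),(60,60,12),(-60,60,12)])*1e-3,B([(569,55),(621,198)])+F([(596,229)])+B([(745,25)])))
s=camera("side")
for n,z,p in(("tank",.05,(492,293)),("small",.036,(391,345)),("vent",.04,(436,288))):print(n,fit(s,[(0,0,z)],F([p])))
go(.4495,-.09,.13,30)
```

```text
blue [ 0.3457 -0.0265  0.      0.    ]
yellow [ 0.3407 -0.1328  0.      0.    ]
sq [  0.5131   0.313  -22.5998   0.617 ]
tank [ 0.4481 -0.086   0.      0.    ]
small [0.5587 0.0801 0.     0.    ]
vent [ 5.440000e-01 -7.170000e-02 -1.766535e+02  0.000000e+00]
now slide mm [ 417.2 -359.9  101.1]
after turn slide mm [ 503.5 -223.7  101.1]
tool yaw rad -0.294 or 2.848 q [-77.   5.  10.  95.  -0.  90.]
```

```bash
python3 -m handwheel '{"gripper":[1,1,1,1,1,1,1,1],"slide":[[0,0,0],[0,0,0],[23.1,-31.9,7],[23.1,-31.9,7],[23.1,-31.9,7],[23.1,-31.9,7],[23.1,-31.9,7],[23.1,-31.9,7]],"yaw":[0.115,0.115,0,0,0,0,0,0]}' 60
python3 -m handwheel '{"gripper":[1,1,1,1,1,1,1,1],"slide":[[23.1,-31.9,7],[23.1,-31.9,7],[23.1,-31.9,7],[23.1,-31.9,7],[23.1,-31.9,7],[23.1,-31.9,7],[23.1,-31.9,7],[23.1,-31.9,7]],"yaw":[0,0,0,0,0,0,0,0]}'
python3 -m handwheel '{"gripper":[1,1],"slide":[[0,0,0],[0,0,0]],"yaw":[0,0]}'
python3 - <<'E'
from h import *
import cv2
cv2.imwrite("pics/w1.png",camera("wrist")["img"][:,:,::-1])
go(.4485,-.088,.012,0)
E
```

```text
time: 1.02
ee_pos: [0.2645, -0.3426, 0.189]
tcp_rot: [180.0, -0.0, -0.0]
wrist_force: [0.7, -0.3, -0.1]
opening: 0.0854
grasp_force: 0.0
time: 1.68
ee_pos: [0.4496, -0.087, 0.1332]
tcp_rot: [180.0, -0.0, 0.0]
wrist_force: [0.9, -1.6, 0.8]
opening: 0.0855
grasp_force: 0.0
time: 1.85
ee_pos: [0.4491, -0.0873, 0.1326]
tcp_rot: [-180.0, 0.1, 0.2]
wrist_force: [0.1, 0.2, 0.1]
opening: 0.0853
grasp_force: 0.0
now slide mm [ -0.2  -0.5 121.1]
after turn slide mm [ -0.2  -0.5 121.1]
tool yaw rad 0.002 or -3.14 q [-11.  -9. -14.  85.  -0. 169.]
```

View pics/w1.png

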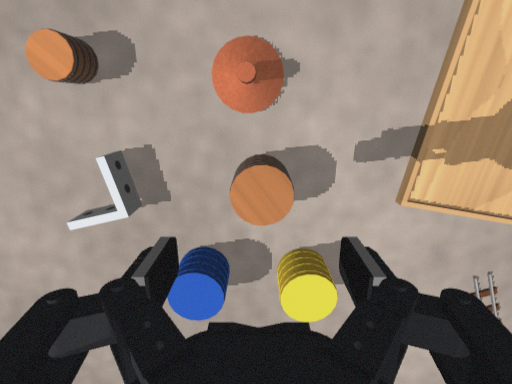

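The wrist view shows the large tank top at about (262,194), the roof vent at (247,72), and the nearer bracket's white top with its corner at (127,215) and tips at (100,158) and (69,226). The small tank top is at (49,54). I'll use these to check positions.

Run:
```python
from h import *
c=camera("wrist")
for n,z,p in(("tank",.05,(262,194)),("small",.036,(49,54)),("vent",.04,(247,72)),("roofbase",0.004,(249,75))):print(n,fit(c,[(0,0,z)],[p]))
print(fit(c,np.array([(-30,-30,32),(30,-30,32),(-30,30,32),(-22,-22,32)])*1e-3,[(115,217),(108,153),(69,228),(118,208)]))
```

```text
tank [ 0.4492 -0.0921  0.      0.    ]
small [ 5.60400e-01  7.60000e-02 -8.49803e+01  0.00000e+00]
vent [ 0.5471 -0.0799  0.      0.    ]
roofbase [ 0.5481 -0.0803  0.      0.    ]
[0.4456 0.0718 9.1674 6.2132]
```

```bash
python3 -m handwheel '{"gripper":[1,1,1,1,1,1],"slide":[[0,3,30],[0,0,30],[0,0,30],[0,0,20],[0,0,10],[0,0,0]],"yaw":[0,0,0,0,0,0]}'
python3 -m handwheel '{"gripper":[0,0,0,0,0,0],"slide":[[0,0,0],[0,0,0],[0,0,0],[0,0,0],[0,0,0],[0,0,0]],"yaw":[0,0,0,0,0,0]}' 60
```

```text
time: 2.45
ee_pos: [0.4471, -0.0929, 0.0117]
tcp_rot: [-180.0, 0.2, -0.1]
wrist_force: [-0.8, 0.6, 0.1]
opening: 0.0855
grasp_force: 0.0
time: 2.95
ee_pos: [0.45, -0.0923, 0.0155]
tcp_rot: [180.0, -0.2, -0.0]
wrist_force: [-2.1, -0.4, 5.4]
opening: 0.0536
grasp_force: 63.0
```

```bash
python3 -m handwheel '{"gripper":[0,0,0,0,0,0,0,0],"slide":[[0,0,-15],[0,0,-20],[0,0,-20],[0,0,-25],[0,0,-20],[0,0,0],[0,0,0],[0,0,0]],"yaw":[0,0,-0.118,-0.118,-0.118,-0.118,-0.118,-0.118]}'
python3 -m handwheel '{"gripper":[0,0,0,0,0],"slide":[[0,0,0],[0,0,0],[0,0,0],[0,0,0],[0,0,0]],"yaw":[-0.118,-0.118,-0.118,-0.118,0]}'
python3 -c "
from h import *
go(.5105,.3155,.112,67.4)"
```

```text
time: 3.62
ee_pos: [0.4494, -0.0922, 0.1149]
tcp_rot: [179.9, -0.1, 40.9]
wrist_force: [-0.8, -0.5, -1.7]
opening: 0.054
grasp_force: 63.3
time: 4.03
ee_pos: [0.4491, -0.0921, 0.1143]
tcp_rot: [179.9, -0.0, 67.9]
wrist_force: [-0.9, 0.4, -1.3]
opening: 0.0536
grasp_force: 63.2
now slide mm [400.8 -96.3   2.3]
after turn slide mm [399.9 -99.9   2.3]
tool yaw rad 0.009 or -3.133 q [-12.  -8. -16.  82.  -0. 101.]
```

```bash
python3 -m handwheel '{"gripper":[0,0,0,0,0,0,0,0],"slide":[[28.6,-7,0],[28.6,-7,0],[28.6,-7,0],[28.6,-7,0],[28.6,-7,0],[28.6,-7,0],[28.6,-7,0],[28.6,-7,0]],"yaw":[0,0,0,0,0,0,0,0]}'
python3 -m handwheel '{"gripper":[0,0,0,0,0,0,0,0],"slide":[[28.6,-7,0],[28.6,-7,0],[28.6,-7,0],[28.6,-7,0],[28.6,-7,0],[28.6,-7,0],[0,0,0],[0,0,0]],"yaw":[0,0,0,0,0,0,0,0]}'
python3 - <<'E'
from h import *
import cv2
cv2.imwrite("pics/s2.png",camera("scene")["img"][80:230,250:450,::-1].repeat(3,0).repeat(3,1))
go(.5105,.3155,.019,67.4)
E
```

```text
time: 4.7
ee_pos: [0.4844, 0.1425, 0.1141]
tcp_rot: [179.9, -0.0, 67.3]
wrist_force: [1.4, -0.7, -0.8]
opening: 0.0536
grasp_force: 63.3
time: 5.37
ee_pos: [0.5107, 0.3169, 0.1133]
tcp_rot: [-180.0, 0.0, 67.5]
wrist_force: [-0.1, 0.2, -2.0]
opening: 0.0533
grasp_force: 63.5
now slide mm [-0.4 -0.  94.4]
after turn slide mm [-0.4 -0.  94.4]
tool yaw rad 0.002 or -3.14 q [ 32.  11.   4.  83.  -0. 144.]
```

View pics/s2.png

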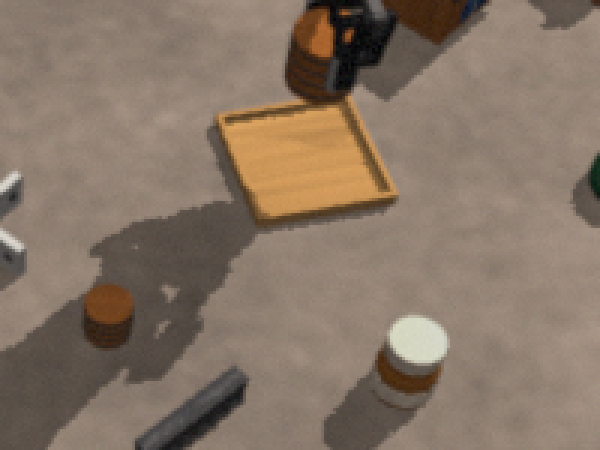

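The tank is held over the square tray (rim at about (307,160) in the crop) and is hanging about 100 mm up, as expected. Lowering it.

```bash
python3 -m handwheel '{"gripper":[0,0,0,0,0,0,0,0],"slide":[[0,0,25],[0,0,25],[0,0,20],[0,0,12],[0,0,8],[0,0,3],[0,0,0],[0,0,0]],"yaw":[0,0,0,0,0,0,0,0]}'
python3 -m handwheel '{"gripper":[0,0,0],"slide":[[0,0,1.5],[0,0,0],[0,0,0]],"yaw":[0,0,0]}'
python3 -m handwheel '{"gripper":[0.65,0.65,0.65,0.65],"slide":[[0,0,0],[0,0,0],[0,0,0],[0,0,0]],"yaw":[0,0,0,0]}'
```

```text
time: 6.08
ee_pos: [0.5114, 0.3155, 0.0215]
tcp_rot: [179.9, -0.1, 67.5]
wrist_force: [0.7, -0.7, -0.9]
opening: 0.0534
grasp_force: 63.9
time: 6.33
ee_pos: [0.5116, 0.3158, 0.0206]
tcp_rot: [179.9, -0.1, 67.6]
wrist_force: [-0.6, -2.2, 6.0]
opening: 0.0533
grasp_force: 64.2
time: 6.67
ee_pos: [0.5108, 0.3156, 0.0189]
tcp_rot: [180.0, -0.0, 67.6]
wrist_force: [-0.4, 0.9, -0.1]
opening: 0.0703
grasp_force: 0.0
```

```bash
python3 -m handwheel '{"gripper":[0.65,0.65,0.65,0.65,0.4,0.2,0,0],"slide":[[0,0,-15],[0,0,-30],[0,0,-35],[0,0,-30],[-25,13.2,0],[-25,13.2,0],[-25,13.2,0],[-25,13.2,0]],"yaw":[0,0,0,0,0,0,0,0]}'
python3 -m handwheel '{"gripper":[0,0,0,0,0,0,0,0],"slide":[[-25,13.2,0],[-25,13.2,0],[-25,13.2,0],[-25,13.2,0],[-25,13.2,0],[-25,13.2,0],[-25,13.2,0],[-25,13.2,0]],"yaw":[0,0,0,0,0,0,0,0]}'
python3 -m handwheel '{"gripper":[0,0,0,0],"slide":[[-25,13.2,0],[-25,13.2,0],[0,0,0],[0,0,0]],"yaw":[0,0,0,0]}'
python3 - <<'E'
from h import *
import cv2
cv2.imwrite("pics/w3.png",camera("wrist")["img"][:,:,::-1])
go(.5475,-.079,.024,67.5)
E
```

```text
time: 7.33
ee_pos: [0.5215, 0.202, 0.1289]
tcp_rot: [180.0, -0.0, 67.6]
wrist_force: [0.1, -0.9, 0.2]
opening: 0.043
grasp_force: 0.0
time: 8.0
ee_pos: [0.5429, -0.0236, 0.1289]
tcp_rot: [180.0, -0.0, 67.6]
wrist_force: [0.9, 0.4, -0.1]
opening: 0.0426
grasp_force: 0.0
time: 8.33
ee_pos: [0.5482, -0.0797, 0.1286]
tcp_rot: [-180.0, -0.0, 67.5]
wrist_force: [0.9, -0.0, 0.2]
opening: 0.0428
grasp_force: 0.0
now slide mm [ -0.5  -0.5 104.6]
after turn slide mm [ -0.5  -0.5 104.6]
tool yaw rad 0.0 or -3.141 q [ -8.   5.  -2.  84.   0. 104.]
```

View pics/w3.png

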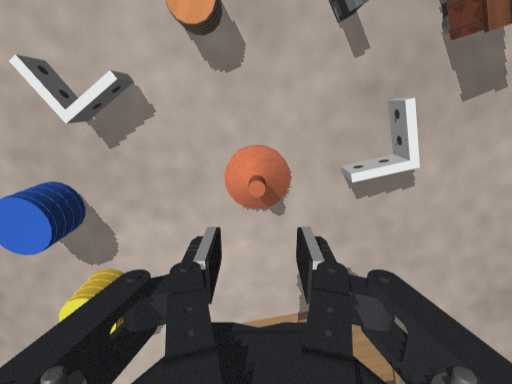

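The wrist view shows the vent top at (257,186). Bracket A's top corner is at (419,166) with tips at (415,98) and (350,183). Bracket B's top corner is at (69,123) with tips at (131,80) and (11,62).

Run:
```python
from h import *
c=camera("wrist")
for n,z,p in(("vent",.04,(257,186)),("roofbase",0.003,(258,176))):print(n,fit(c,[(0,0,z)],[p]))
M=np.array([(-30,-30,32),(30,-30,32),(30,-22,32),(-30,30,32),(-22,30,32),(-22,-22,32)])*1e-3
print("A",fit(c,M,[(419,166),(415,98),(404,98),(350,183),(345,176),(409,158)]))
print("B",fit(c,M,[(69,123),(131,80),(117,71),(11,62),(18,56),(69,107)]))
```

```text
vent [ 0.5494 -0.0735  0.      0.    ]
roofbase [ 0.55   -0.0744 45.8366  0.    ]
A [ 6.61700e-01 -7.93000e-02  8.08798e+01  2.52630e+00]
B [ 0.447   0.0709 12.8902  4.3074]
```

```bash
python3 -m handwheel '{"gripper":[0,0,0,0,0,0,0,0],"slide":[[3,-1.5,30],[0,0,30],[0,0,24],[0,0,14],[0,0,6],[0,0,0],[0,0,0],[0,0,0]],"yaw":[0,0,0,0,0,0,0,0]}'
python3 -m handwheel '{"gripper":[-1,-1,-1,-1,-1,-1],"slide":[[0,0,0],[0,0,0],[0,0,0],[0,0,0],[0,0,0],[0,0,0]],"yaw":[0,0,0,0,0,0]}' 40
```

```text
time: 9.1
ee_pos: [0.5489, -0.0748, 0.0263]
tcp_rot: [179.9, -0.0, 67.6]
wrist_force: [0.1, 0.5, 0.6]
opening: 0.0425
grasp_force: 0.0
time: 9.6
ee_pos: [0.5486, -0.0752, 0.0259]
tcp_rot: [179.9, -0.0, 67.6]
wrist_force: [-0.4, 0.2, 6.4]
opening: 0.0139
grasp_force: 39.0
```

```bash
python3 -m handwheel '{"gripper":[-1,-1,-1,-1,-1,-1,-1,-1],"slide":[[0,0,-10],[0,0,-30],[0,0,-30],[0,0,-30],[24.75,-13.2,0],[24.75,-13.2,0],[24.75,-13.2,0],[24.75,-13.2,0]],"yaw":[0,0,0,0,0,0,0,0]}'
python3 -m handwheel '{"gripper":[-1,-1,-1,-1,-1,-1,-1,-1],"slide":[[24.75,-13.2,0],[24.75,-13.2,0],[24.75,-13.2,0],[24.75,-13.2,0],[24.75,-13.2,0],[24.75,-13.2,0],[24.75,-13.2,0],[24.75,-13.2,0]],"yaw":[0,0,0,0,0,0,0,0]}'
python3 -m handwheel '{"gripper":[-1,-1,-1,-1,-1],"slide":[[24.75,-13.2,0],[24.75,-13.2,0],[0,0,0],[0,0,0],[0,0,0]],"yaw":[0,0,0,0,0]}'
python3 - <<'E'
from h import *
import cv2
a=camera("wrist")["img"][:,:,::-1];b=camera("scene")["img"][60:180,290:410,::-1];b=cv2.resize(b,(384,384),interpolation=cv2.INTER_CUBIC)[:,:280]
cv2.imwrite("pics/w4.png",np.hstack([a,b]))
go(.511,.3156,.08,67.5)
print(proj(camera("wrist"),[(.511,.3156,.055),(.511,.3156,.005)]))
E
```

```text
time: 10.27
ee_pos: [0.5367, 0.0374, 0.1257]
tcp_rot: [180.0, -0.0, 67.5]
wrist_force: [-0.6, -0.7, -1.2]
opening: 0.0139
grasp_force: 39.2
time: 10.93
ee_pos: [0.5144, 0.2611, 0.1255]
tcp_rot: [180.0, -0.0, 67.6]
wrist_force: [0.8, 0.1, -0.9]
opening: 0.0138
grasp_force: 39.2
time: 11.35
ee_pos: [0.5091, 0.3153, 0.125]
tcp_rot: [180.0, 0.0, 67.6]
wrist_force: [-0.3, 0.3, -0.2]
opening: 0.0139
grasp_force: 39.2
now slide mm [ 1.4  1.2 45. ]
after turn slide mm [ 1.4  1.2 45. ]
tool yaw rad 0.001 or -3.141 q [ 32.  11.   5.  84.  -0. 144.]
[[259.26790344 197.15548967]
 [259.07761971 180.59329922]]
```

View pics/w4.png

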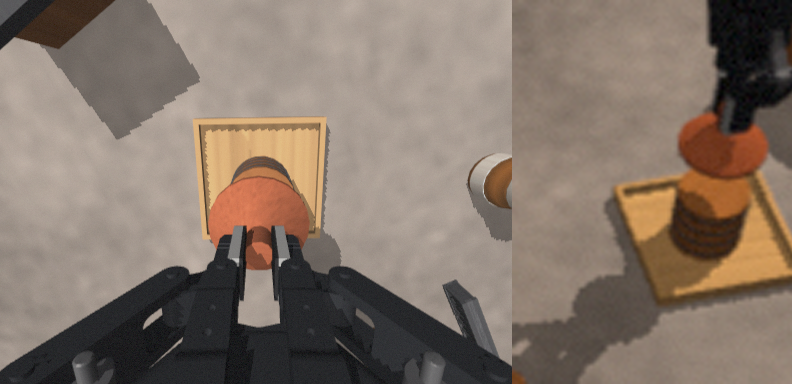

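The tank stands centred in the square tray (wrist columns 230–295, tray 193–327), and the roof (centre column 260) is lined up above it. Lowering it.

```bash
python3 -m handwheel '{"gripper":[-1,-1,-1,-1,-1,-1,-1],"slide":[[1,1,15],[0,0,15],[0,0,9],[0,0,4],[0,0,1],[0,0,0],[0,0,0]],"yaw":[0,0,0,0,0,0,0]}'
python3 -m handwheel '{"gripper":[-1,-1,-1],"slide":[[0,0,1],[0,0,0],[0,0,0]],"yaw":[0,0,0]}'
```

```text
time: 12.08
ee_pos: [0.5107, 0.316, 0.0813]
tcp_rot: [180.0, -0.0, 67.6]
wrist_force: [-0.3, -0.2, -0.7]
opening: 0.014
grasp_force: 39.3
time: 12.33
ee_pos: [0.5108, 0.3162, 0.0809]
tcp_rot: [179.9, -0.1, 67.6]
wrist_force: [-1.3, -1.1, 5.3]
opening: 0.0135
grasp_force: 39.8
```

Contact is felt. Releasing, then rising and heading for the girder.

```bash
python3 -m handwheel '{"gripper":[-0.2,-0.2,-0.2,-0.2,-0.2,-0.2,-0.2,-0.2],"slide":[[0,0,0],[0,0,0],[0,0,0],[0,0,0],[0,0,-20],[0,0,-30],[0,0,-10],[0,0,0]],"yaw":[0,0,0,0,0,0,0,0]}'
python3 - <<'E'
from h import *
import cv2
a=camera("wrist")["img"][:,:,::-1];b=camera("scene")["img"][60:180,290:410,::-1];b=cv2.resize(b,(384,384),interpolation=cv2.INTER_CUBIC)[:,:280]
cv2.imwrite("pics/w5.png",np.hstack([a,b]))
go(.6665,.0737,.13,186.2)
E
```

```text
time: 13.0
ee_pos: [0.5117, 0.3169, 0.143]
tcp_rot: [179.8, -0.2, 67.6]
wrist_force: [0.2, 1.0, -0.2]
opening: 0.034
grasp_force: 0.0
now slide mm [-164.9  236.5    9.5]
after turn slide mm [-128.7 -258.     9.5]
tool yaw rad 1.072 or -2.07 q [ 32.  11.   7.  86.  -0. 144.]
```

View pics/w5.png

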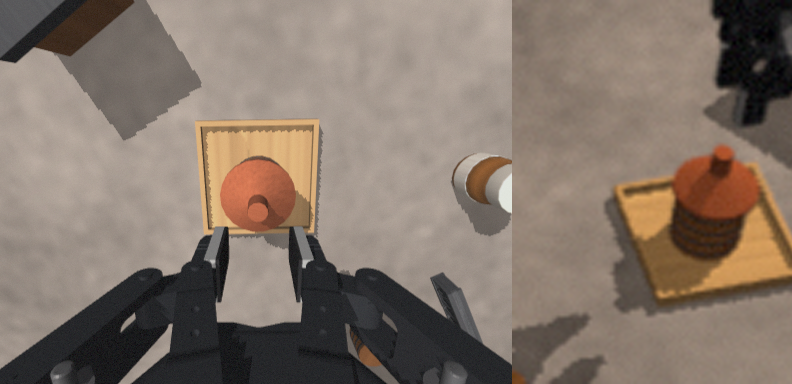

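The roof sits squarely on the tank. Next the girder, at tool yaw 96.2.

```bash
python3 -m handwheel '{"gripper":[0,0,0,0,0],"slide":[[0,0,0],[0,0,0],[0,0,0],[0,0,0],[0,0,0]],"yaw":[-0.125,-0.125,-0.125,-0.125,0]}'
python3 -m handwheel '{"gripper":[0,0,0,0,0,0,0,0],"slide":[[-32.2,16,0],[-32.2,16,0],[-32.2,16,0],[-32.2,16,0],[-32.2,16,0],[-32.2,16,0],[-32.2,16,0],[-32.2,16,0]],"yaw":[0,0,0,0,0,0,0,0]}'
python3 -m handwheel '{"gripper":[0,0,0],"slide":[[0,0,0],[0,0,0],[0,0,0]],"yaw":[0,0,0]}'
python3 - <<'E'
from h import *
import cv2
cv2.imwrite("pics/w6.png",camera("wrist")["img"][:,:,::-1])
go(.6665,.0737,.008,96.2)
E
```

```text
time: 13.52
ee_pos: [0.5099, 0.3159, 0.138]
tcp_rot: [-179.9, 0.1, 96.6]
wrist_force: [1.0, 0.5, -0.1]
opening: 0.0425
grasp_force: 0.0
time: 14.18
ee_pos: [0.6661, 0.0723, 0.1385]
tcp_rot: [-179.9, -0.0, 96.0]
wrist_force: [0.3, 0.5, 1.4]
opening: 0.0426
grasp_force: 0.0
time: 14.43
ee_pos: [0.6653, 0.0741, 0.1387]
tcp_rot: [-179.9, -0.0, 96.1]
wrist_force: [0.4, 0.0, -0.2]
opening: 0.0429
grasp_force: 0.0
now slide mm [ -1.1   1.2 131. ]
after turn slide mm [ -1.1   1.2 131. ]
tool yaw rad -0.001 or 3.141 q [ 6. 21. 19. 88.  0. 90.]
```

View pics/w6.png

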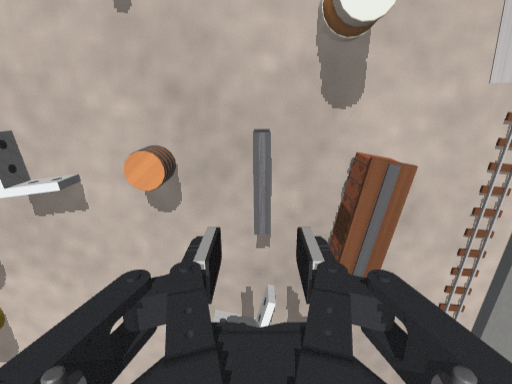

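The girder is parallel to the fingers and centred at column 262, and the boxcar is clear to the right (columns 330 and up). Descending and gripping.

```bash
python3 -m handwheel '{"gripper":[0,0,0,0,0,0,0],"slide":[[0,1.5,35],[0,0,35],[0,0,30],[0,0,20],[0,0,10],[0,0,0],[0,0,0]],"yaw":[0,0,0,0,0,0,0]}'
python3 -m handwheel '{"gripper":[-1,-1,-1,-1,-1],"slide":[[0,0,0],[0,0,0],[0,0,0],[0,0,0],[0,0,0]],"yaw":[0,0,0,0,0]}' 60
python3 -m handwheel '{"gripper":[-1,-1,-1,-1,-1],"slide":[[0,0,-10],[0,0,-30],[0,0,-40],[0,0,-20],[0,0,0]],"yaw":[0,0,0.14e0,0.07,0.07]}' | head -0; python3 -m handwheel '{"gripper":[-1,-1,-1,-1,-1],"slide":[[0,0,-10],[0,0,-30],[0,0,-40],[0,0,-20],[0,0,0]],"yaw":[0,0,0.1,0.1,0.086]}'
python3 - <<'E'
from h import *
t=np.radians(-10.22);R=np.array([[np.cos(t),-np.sin(t)],[np.sin(t),np.cos(t)]])
for x in(.065,-.065):
    p=np.array([.5175,-.3126])+R@[x,0];print(p);go(*p,.108,79.8)
E
```

```text
time: 15.07
ee_pos: [0.6672, 0.075, 0.0106]
tcp_rot: [180.0, -0.0, 96.3]
wrist_force: [0.3, 0.6, 0.1]
opening: 0.0427
grasp_force: 0.0
time: 15.48
ee_pos: [0.6684, 0.0744, 0.0121]
tcp_rot: [179.8, -0.0, 96.2]
wrist_force: [-0.6, 0.8, 6.2]
opening: 0.0147
grasp_force: 60.5
time: 15.9
ee_pos: [0.6696, 0.0743, 0.1173]
tcp_rot: [179.5, -0.1, 79.6]
wrist_force: [0.4, 0.1, -0.9]
opening: 0.0148
grasp_force: 59.3
[ 0.58146869 -0.32413284]
now slide mm [-407.9  -14.4    9.3]
after turn slide mm [-407.8  -16.2    9.3]
tool yaw rad -0.004 or 3.137 q [  6.  21.  16.  85.  -0. 107.]
[ 0.45353131 -0.30106716]
now slide mm [-408.4 -144.4    9.3]
after turn slide mm [-407.7 -146.2    9.3]
tool yaw rad -0.004 or 3.137 q [  6.  21.  16.  85.  -0. 107.]refused, turn out of range in row 3
```

```bash
python3 -m handwheel '{"gripper":[-1,-1,-1,-1,-1,-1,-1,-1],"slide":[[-34,-1,0],[-34,-1,0],[-34,-1,0],[-34,-1,0],[-34,-1,0],[-34,-1,0],[-34,-1,0],[-34,-1,0]],"yaw":[0,0,0,0,0,0,0,0]}'
python3 -m handwheel '{"gripper":[-1,-1,-1,-1,-1,-1,-1,-1],"slide":[[-34,-1,0],[-34,-1,0],[-34,-1,20],[-34,-1,25],[0,0,25],[0,0,10],[0,0,0],[0,0,0]],"yaw":[0,0,0,0,0,0,0,0]}'
python3 - <<'E'
from h import *
import cv2
a=camera("wrist")["img"][:,:,::-1];b=camera("scene")["img"][200:320,60:180,::-1];b=cv2.resize(b,(384,384),interpolation=cv2.INTER_CUBIC)[:,:280]
cv2.imwrite("pics/w7.png",np.hstack([a,b]))
go(.5844,-.3247,.015,79.8)
E
```

```text
time: 16.57
ee_pos: [0.6109, -0.1938, 0.1109]
tcp_rot: [180.0, 0.0, 79.9]
wrist_force: [0.4, 0.3, -0.9]
opening: 0.0145
grasp_force: 59.3
time: 17.23
ee_pos: [0.5839, -0.3241, 0.0309]
tcp_rot: [-180.0, -0.0, 79.9]
wrist_force: [-0.3, -0.6, -0.4]
opening: 0.0148
grasp_force: 59.3
now slide mm [-0.4 -0.5 17.4]
after turn slide mm [-0.4 -0.5 17.4]
tool yaw rad 0.002 or -3.139 q [-29.  22.   8.  76.   0.  71.]
```

View pics/w7.png

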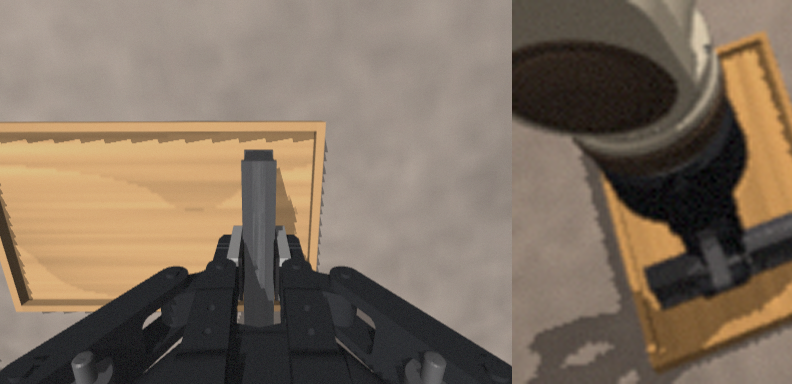

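The girder hangs inside the tray, parallel to its short side, about 40 px clear of the end rim. Setting it down.

```bash
python3 -m handwheel '{"gripper":[-1,-1,-1,-1,-1,-1,-1],"slide":[[0,0,8],[0,0,5],[0,0,1.5],[0,0,1],[0,0,0.5],[0,0,0],[0,0,0]],"yaw":[0,0,0,0,0,0,0]}'
python3 -m handwheel '{"gripper":[-0.3,-0.3,-0.3,-0.3,-0.3,-0.3,-0.3,-0.3],"slide":[[0,0,0],[0,0,0],[0,0,0],[0,0,-20],[0,0,-40],[0,0,-40],[0,0,-20],[0,0,0]],"yaw":[0,0,0,0,0,0,0,0]}'
```

```text
time: 17.92
ee_pos: [0.5845, -0.3245, 0.017]
tcp_rot: [179.8, 0.0, 79.9]
wrist_force: [-4.9, 4.1, 16.3]
opening: 0.0148
grasp_force: 61.7
time: 18.58
ee_pos: [0.5855, -0.3259, 0.1402]
tcp_rot: [179.6, 0.2, 79.9]
wrist_force: [0.9, -0.3, -0.3]
opening: 0.0301
grasp_force: 0.0
```

The girder is down. Next is bracket A, gripped by its x-leg at tool yaw 80.75.

```bash
python3 -m handwheel '{"gripper":[-0.3,-0.3,-0.3,-0.3,-0.3,-0.3,-0.3,-0.3],"slide":[[32.2,7.8,0],[32.2,7.8,0],[32.2,7.8,0],[32.2,7.8,0],[32.2,7.8,0],[32.2,7.8,0],[32.2,7.8,0],[32.2,7.8,0]],"yaw":[-0.015,0,0,0,0,0,0,0]}'
python3 -m handwheel '{"gripper":[-0.3,-0.3,-0.3],"slide":[[0,0,0],[0,0,0],[0,0,0]],"yaw":[0,0,0]}'
python3 - <<'E'
from h import *
import cv2
c=camera("wrist");cv2.imwrite("pics/w8.png",c["img"][:,:,::-1])
go(.6878,-.0799,.008,80.75)
a=np.radians(80.75);R=np.array([[np.cos(a),-np.sin(a)],[np.sin(a),np.cos(a)]])
M=np.array([(-30,-30),(30,-30),(30,-22),(-30,30),(-22,30),(-22,-22)])*1e-3
print(proj(c,np.c_[M@R.T+[.6615,-.0797],np.full(6,.032)]).round(0).tolist())
E
```

```text
time: 19.25
ee_pos: [0.6875, -0.0792, 0.1331]
tcp_rot: [-179.9, 0.0, 80.7]
wrist_force: [1.3, -0.1, -0.3]
opening: 0.03
grasp_force: 0.0
time: 19.5
ee_pos: [0.687, -0.081, 0.1332]
tcp_rot: [-179.9, 0.0, 80.7]
wrist_force: [0.3, -0.6, 0.8]
opening: 0.0299
grasp_force: 0.0
now slide mm [  1.8   0.6 125.5]
after turn slide mm [  1.8   0.6 125.5]
tool yaw rad -0.001 or 3.141 q [-7. 24. 22. 88. -0. 93.]
[[263.0, 220.0], [263.0, 158.0], [254.0, 158.0], [200.0, 220.0], [200.0, 213.0], [255.0, 213.0]]
```

View pics/w8.png

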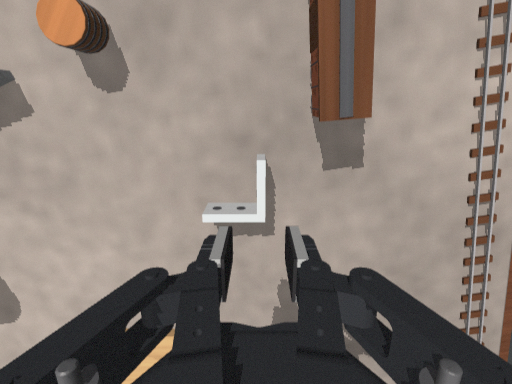

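Bracket A's outer corner appears at (266,221), against (263,220) predicted, so I'll shift 2 mm and grip.

```bash
python3 -m handwheel '{"gripper":[-0.3,-0.3,-0.3,-0.3,-0.3,-0.3,-0.3],"slide":[[1.5,2,35],[0,0,35],[0,0,30],[0,0,17],[0,0,8],[0,0,0],[0,0,0]],"yaw":[0,0,0,0,0,0,0]}'
python3 -m handwheel '{"gripper":[-1,-1,-1,-1,-1],"slide":[[0,0,0],[0,0,0],[0,0,0],[0,0,0],[0,0,0]],"yaw":[0,0,0,0,0]}' 60
python3 -m handwheel '{"gripper":[-1,-1,-1,-1,-1],"slide":[[0,0,-10],[0,0,-30],[0,0,-40],[0,0,-20],[0,0,0]],"yaw":[0,0,0,0,0.016]}'
python3 - <<'E'
from h import *
t=np.radians(-10.22);R=np.array([[np.cos(t),-np.sin(t)],[np.sin(t),np.cos(t)]])
p=np.array([.5175,-.3126])+R@[.0025,-.0025];print(p);go(*p,.108,79.8)
E
```

```text
time: 20.13
ee_pos: [0.6896, -0.0806, 0.0101]
tcp_rot: [180.0, 0.0, 80.7]
wrist_force: [0.1, 0.4, -0.2]
opening: 0.03
grasp_force: 0.0
time: 20.55
ee_pos: [0.6906, -0.08, 0.0114]
tcp_rot: [179.8, 0.0, 80.7]
wrist_force: [-0.3, -0.7, 6.8]
opening: 0.0065
grasp_force: 61.0
time: 20.97
ee_pos: [0.6918, -0.0799, 0.1167]
tcp_rot: [179.5, -0.0, 79.8]
wrist_force: [0.5, -0.7, -0.5]
opening: 0.0069
grasp_force: 59.8
[ 0.51951676 -0.31550391]
now slide mm [-262.3 -127.9    8.7]
after turn slide mm [-262.4 -127.9    8.7]
tool yaw rad 0.0 or -3.141 q [-7. 24. 21. 86.  0. 94.]
```

```bash
python3 -m handwheel '{"gripper":[-1,-1,-1,-1,-1,-1,-1,-1],"slide":[[-32.8,-15.8,0],[-32.8,-15.8,0],[-32.8,-15.8,0],[-32.8,-15.8,0],[-32.8,-15.8,0],[-32.8,-15.8,0],[-32.8,-15.8,0],[-32.8,-15.8,0]],"yaw":[0,0,0,0,0,0,0,0]}'
python3 -m handwheel '{"gripper":[-1,-1,-1,-1,-1,-1],"slide":[[0,0,30],[0,0,30],[0,0,15],[0,0,5],[0,0,0],[0,0,0]],"yaw":[0,0,0,0,0,0]}'
python3 -c "
from h import *
go(.5195,-.3155,.015,79.8)"
```

```text
time: 21.63
ee_pos: [0.5173, -0.3167, 0.1093]
tcp_rot: [180.0, -0.0, 79.8]
wrist_force: [1.0, 0.7, -0.3]
opening: 0.0069
grasp_force: 59.9
time: 22.13
ee_pos: [0.5191, -0.3157, 0.0301]
tcp_rot: [180.0, 0.0, 79.8]
wrist_force: [-0.6, 0.3, -1.0]
opening: 0.0069
grasp_force: 59.9
now slide mm [ 0.3  0.4 15.1]
after turn slide mm [ 0.3  0.4 15.1]
tool yaw rad 0.0 or -3.141 q [-31.  14.  -2.  74.  -0.  69.]
```

```bash
python3 -m handwheel '{"gripper":[-1,-1,-1,-1,-1,-1,-1],"slide":[[0,0,8],[0,0,5],[0,0,1],[0,0,0.5],[0,0,0.5],[0,0,0],[0,0,0]],"yaw":[0,0,0,0,0,0,0]}'
python3 -m handwheel '{"gripper":[-0.35,-0.35,-0.35,-0.35,-0.35,-0.35,-0.35,-0.35],"slide":[[0,0,0],[0,0,0],[0,0,0],[0,0,-20],[0,0,-40],[0,0,-40],[0,0,-25],[0,0,0]],"yaw":[0,0,0,0,0,0,0,0]}'
python3 -m handwheel '{"gripper":[-0.3,-0.3,-0.3],"slide":[[0,0,0],[0,0,0],[0,0,0]],"yaw":[0,0,0]}'
python3 - <<'E'
from h import *
import cv2
c=camera("wrist");cv2.imwrite("pics/w9.png",c["img"][:,:,::-1])
go(.4551,.0470,.135,192.75)
t=np.radians(-10.22);R=np.array([[np.cos(t),-np.sin(t)],[np.sin(t),np.cos(t)]])
a=np.radians(79.8);Q=np.array([[np.cos(a),-np.sin(a)],[np.sin(a),np.cos(a)]])
M=np.array([(-30,-30),(30,-30),(30,-22),(-30,30),(-22,30),(-22,-22)])*1e-3
print(proj(c,np.c_[M@Q.T+np.array([.5175,-.3126])+R@[-.0235,-.0065],np.full(6,.037)]).round(0).tolist())
E
```

```text
time: 22.72
ee_pos: [0.5195, -0.3159, 0.0164]
tcp_rot: [179.8, 0.1, 79.8]
wrist_force: [-2.1, 2.3, 12.5]
opening: 0.0069
grasp_force: 61.9
time: 23.38
ee_pos: [0.5206, -0.3168, 0.1457]
tcp_rot: [179.5, 0.2, 79.8]
wrist_force: [-0.3, 0.1, 0.4]
opening: 0.0279
grasp_force: 0.0
time: 23.63
ee_pos: [0.518, -0.3153, 0.1374]
tcp_rot: [-179.9, -0.1, 79.8]
wrist_force: [-0.6, 0.4, -1.0]
opening: 0.0299
grasp_force: 0.0
now slide mm [ 345.4 -126.1    2.3]
after turn slide mm [-18.6 367.2   2.3]
tool yaw rad 1.17 or -1.971 q [-31.  12.   8.  86.   0.  69.]
[[264.0, 222.0], [264.0, 160.0], [255.0, 160.0], [201.0, 222.0], [201.0, 214.0], [256.0, 214.0]]
```

View pics/w9.png

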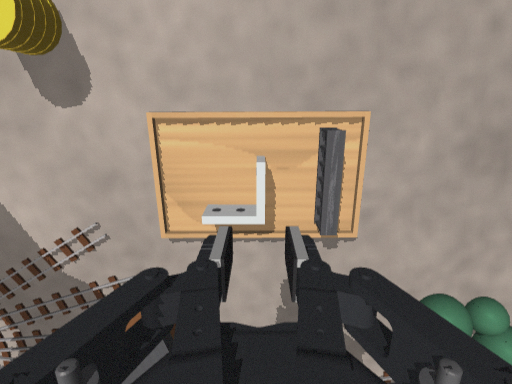

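Bracket A and the girder lie flat in the long tray, and A's corner is at (266,222), where expected. Next is bracket B, gripped at tool yaw 192.75.

```bash
python3 -m handwheel '{"gripper":[-0.3,-0.3,-0.3,-0.3,-0.3,-0.3,-0.3,-0.3],"slide":[[0,0,0],[0,0,0],[0,0,0],[0,0,0],[0,0,0],[0,0,0],[0,0,0],[0,0,0]],"yaw":[-0.123,-0.123,-0.123,-0.123,-0.123,-0.123,-0.123,-0.123]}'
python3 -m handwheel '{"gripper":[-0.3,-0.3,-0.3,-0.3,-0.3,-0.3,-0.3,-0.3],"slide":[[0,0,0],[0,0,0],[0,0,0],[0,0,0],[0,0,0],[0,0,0],[0,0,0],[0,0,0]],"yaw":[-0.123,-0.123,-0.123,-0.123,-0.123,-0.123,-0.123,-0.123]}'
python3 -m handwheel '{"gripper":[-0.3,-0.3,-0.3,-0.3,-0.3,-0.3,-0.3,-0.3],"slide":[[-1.7,33.4,0],[-1.7,33.4,0],[-1.7,33.4,0],[-1.7,33.4,0],[-1.7,33.4,0],[-1.7,33.4,0],[-1.7,33.4,0],[-1.7,33.4,0]],"yaw":[0,0,0,0,0,0,0,0]}'
python3 -m handwheel '{"gripper":[-0.3,-0.3,-0.3,-0.3,-0.3,-0.3],"slide":[[-1.7,33.4,0],[-1.7,33.4,0],[-1.7,33.4,0],[0,0,0],[0,0,0],[0,0,0]],"yaw":[0,0,0,0,0,0]}'
python3 - <<'E'
from h import *
import cv2
c=camera("wrist");cv2.imwrite("pics/w10.png",c["img"][:,:,::-1])
go(.4551,.0470,.008,192.75)
a=np.radians(12.75);R=np.array([[np.cos(a),-np.sin(a)],[np.sin(a),np.cos(a)]])
M=np.array([(-30,-30),(30,-30),(30,-22),(-30,30),(-22,30),(-22,-22)])*1e-3
print(proj(c,np.c_[M@R.T+[.4455,.0715],np.full(6,.032)]).round(0).tolist())
E
```

```text
time: 24.35
ee_pos: [0.5182, -0.3154, 0.1377]
tcp_rot: [-180.0, -0.1, 136.5]
wrist_force: [-0.9, -0.0, 0.2]
opening: 0.0298
grasp_force: 0.0
time: 25.02
ee_pos: [0.5182, -0.3154, 0.1377]
tcp_rot: [179.9, -0.1, -167.1]
wrist_force: [-0.5, -0.8, 0.3]
opening: 0.0297
grasp_force: 0.0
time: 25.68
ee_pos: [0.4727, -0.0504, 0.138]
tcp_rot: [180.0, -0.1, -167.5]
wrist_force: [0.6, -0.4, -0.3]
opening: 0.0301
grasp_force: 0.0
time: 26.18
ee_pos: [0.4567, 0.0469, 0.1384]
tcp_rot: [-180.0, -0.1, -167.4]
wrist_force: [0.4, -0.9, 0.6]
opening: 0.0299
grasp_force: 0.0
now slide mm [  1.6   1.  130.5]
after turn slide mm [  1.6   1.  130.5]
tool yaw rad -0.004 or 3.138 q [  6.  -8. -13.  85.  -0.  -7.]
[[255.0, 149.0], [256.0, 211.0], [264.0, 211.0], [322.0, 148.0], [321.0, 157.0], [264.0, 157.0]]
```

View pics/w10.png

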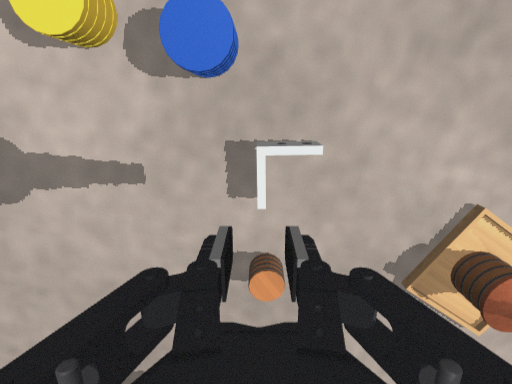

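Bracket B is centred under the fingers, with its corner at (257,147) against (255,149) predicted. The small tank is clear behind. Descending.

```bash
python3 -m handwheel '{"gripper":[-0.3,-0.3,-0.3,-0.3,-0.3,-0.3,-0.3],"slide":[[2.5,2,35],[0,0,35],[0,0,32],[0,0,20],[0,0,8],[0,0,0],[0,0,0]],"yaw":[0,0,0,0,0,0,0]}'
python3 -m handwheel '{"gripper":[-1,-1,-1,-1,-1],"slide":[[0,0,0],[0,0,0],[0,0,0],[0,0,0],[0,0,0]],"yaw":[0,0,0,0,0]}' 60
python3 -m handwheel '{"gripper":[-1,-1,-1,-1,-1,-1],"slide":[[0,0,-10],[0,0,-30],[0,0,-40],[0,0,-20],[0,0,0],[0,0,0]],"yaw":[0,0,0,0,0,0]}'
python3 - <<'E'
from h import *
import cv2
c=camera("wrist");cv2.imwrite("pics/w11.png",c["img"][100:284,140:380,::-1].repeat(3,0).repeat(3,1))
E
```

```text
time: 26.82
ee_pos: [0.4545, 0.0478, 0.0098]
tcp_rot: [-180.0, 0.0, -167.5]
wrist_force: [0.9, 0.3, 0.4]
opening: 0.0301
grasp_force: 0.0
time: 27.23
ee_pos: [0.4554, 0.0484, 0.0109]
tcp_rot: [-179.9, 0.2, -167.4]
wrist_force: [-0.2, -1.8, 6.9]
opening: 0.0065
grasp_force: 61.1
time: 27.73
ee_pos: [0.455, 0.0486, 0.1109]
tcp_rot: [-180.0, 0.2, -167.4]
wrist_force: [0.3, 0.1, -1.4]
opening: 0.0069
grasp_force: 60.0
```

View pics/w11.png

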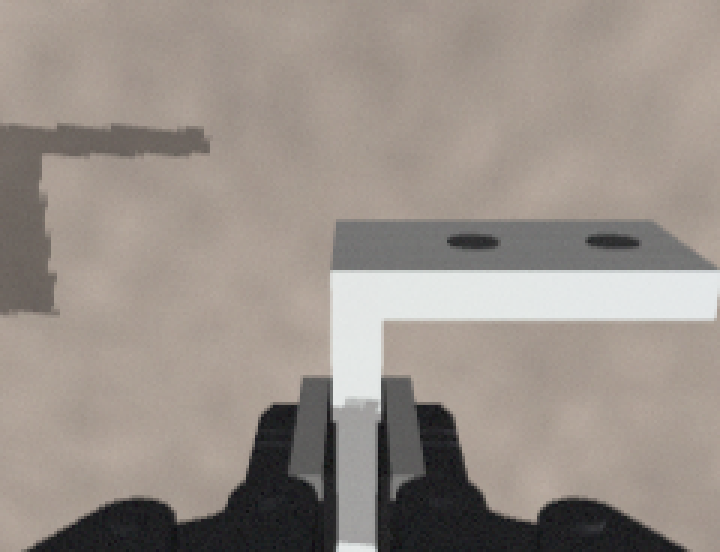

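Bracket B is held square in the fingers; the outer edge of its top face is at crop row 270 (image row 190). I'll check the offset along the leg and work out the travel.

Run:
```python
from h import *
c=camera("wrist");p=np.array([.455,.0486]);a=np.radians(192.6)
for v,n in((190,"-30 edge"),(206.7,"-22 edge")):
    w=fit(c,[(0,0,.1335)],[(259,v)],(.455,.05))[:2]-p
    print(n,"tool x mm",1e3*(np.cos(a)*w[0]+np.sin(a)*w[1]))
t=np.radians(-10.22);R=np.array([[np.cos(t),-np.sin(t)],[np.sin(t),np.cos(t)]])
q=np.array([.5175,-.3126])+R@[-.0625,.0025];print(q);go(*q,.108,79.8)
```

```text
-30 edge tool x mm 38.494724772852976
-22 edge tool x mm 30.489916195216946
[ 0.45643521 -0.2990504 ]
now slide mm [  72.9 -339.8    0.5]
after turn slide mm [-341.5   64.3    0.5]
tool yaw rad -1.173 or 1.968 q [  6.  -8. -17.  82.   0.  -6.]
```

```bash
python3 -m handwheel '{"gripper":[-1,-1,-1,-1,-1,-1,-1,-1],"slide":[[0,0,0],[0,0,0],[0,0,0],[0,0,0],[0,0,0],[0,0,0],[0,0,0],[0,0,0]],"yaw":[0.123,0.123,0.123,0.123,0.123,0.123,0.123,0.123]}'
python3 -m handwheel '{"gripper":[-1,-1,-1,-1,-1,-1,-1,-1],"slide":[[0,0,0],[0,0,0],[0,0,0],[0,0,0],[0,0,0],[0,0,0],[0,0,0],[0,0,0]],"yaw":[0.123,0.123,0.123,0.123,0.123,0.123,0.123,0.123]}'
python3 -m handwheel '{"gripper":[-1,-1,-1,-1,-1,-1,-1,-1],"slide":[[-31.3,5.8,0],[-31.3,5.8,0],[-31.3,5.8,0],[-31.3,5.8,0],[-31.3,5.8,0],[-31.3,5.8,0],[-31.3,5.8,0],[-31.3,5.8,0]],"yaw":[0,0,0,0,0,0,0,0]}'
python3 -m handwheel '{"gripper":[-1,-1,-1,-1,-1,-1],"slide":[[-31.3,5.8,0],[-31.3,5.8,0],[-31.3,5.8,0],[0,0,30],[0,0,0],[0,0,0]],"yaw":[0,0,0,0,0,0]}'
python3 - <<'E'
from h import *
import cv2
c=camera("wrist");cv2.imwrite("pics/w12.png",c["img"][:,:,::-1])
t=np.radians(-10.22);R=np.array([[np.cos(t),-np.sin(t)],[np.sin(t),np.cos(t)]])
q=np.array([.5175,-.3126])+R@[-.0625,-.0005];go(*q,.015,79.8)
E
```

```text
time: 28.5
ee_pos: [0.4532, 0.0484, 0.1075]
tcp_rot: [-179.9, -0.1, 135.8]
wrist_force: [-0.4, 0.3, -0.8]
opening: 0.0068
grasp_force: 59.9
time: 29.17
ee_pos: [0.4532, 0.0484, 0.1075]
tcp_rot: [-179.8, 0.0, 79.5]
wrist_force: [-0.3, 0.1, -1.8]
opening: 0.0063
grasp_force: 59.9
time: 29.83
ee_pos: [0.4544, -0.2075, 0.1076]
tcp_rot: [-179.9, -0.0, 79.8]
wrist_force: [0.5, 0.0, -0.6]
opening: 0.0066
grasp_force: 59.9
time: 30.33
ee_pos: [0.4542, -0.3007, 0.0766]
tcp_rot: [-179.7, -0.1, 79.8]
wrist_force: [-0.2, 0.0, -0.8]
opening: 0.0066
grasp_force: 59.8
now slide mm [-1.1  1.  63.2]
after turn slide mm [-1.1  1.  63.2]
tool yaw rad 0.0 or -3.141 q [-33.   4.  -8.  78.   0.  67.]
```

View pics/w12.png

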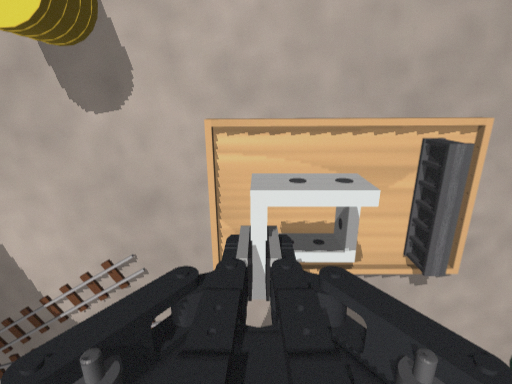

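B is lined up above A, which is visible below it at (350,235). Lowering in two stages and watching the force.

```bash
python3 -m handwheel '{"gripper":[-1,-1,-1,-1,-1,-1],"slide":[[-1,1,12],[0,0,12],[0,0,10],[0,0,8],[0,0,6],[0,0,0]],"yaw":[0,0,0,0,0,0]}'
python3 -m handwheel '{"gripper":[-1,-1,-1,-1,-1,-1,-1],"slide":[[0,0,8],[0,0,5],[0,0,2],[0,0,1],[0,0,1],[0,0,0],[0,0,0]],"yaw":[0,0,0,0,0,0,0]}'
```

```text
time: 30.88
ee_pos: [0.456, -0.3022, 0.0294]
tcp_rot: [-179.9, -0.1, 79.8]
wrist_force: [0.5, 0.7, -1.1]
opening: 0.0065
grasp_force: 59.9
time: 31.47
ee_pos: [0.4567, -0.3028, 0.0159]
tcp_rot: [180.0, 0.0, 79.8]
wrist_force: [-7.6, 5.1, 14.8]
opening: 0.0065
grasp_force: 62.2
```

```bash
python3 -m handwheel '{"gripper":[-0.35,-0.35,-0.35,-0.35,-0.35,-0.35,-0.35,-0.35],"slide":[[0,0,0],[0,0,0],[0,0,0],[0,0,-20],[0,0,-40],[0,0,-40],[0,0,-25],[0,0,0]],"yaw":[0,0,0,0,0,0,0,0]}'
python3 -m handwheel '{"gripper":[-0.3,-0.3,-0.3,-0.3],"slide":[[20,0,-20],[20,0,-20],[0,0,0],[0,0,0]],"yaw":[0,0,0,0]}'
python3 - <<'E'
from h import *
import cv2
c=camera("wrist");cv2.imwrite("pics/w13.png",cv2.resize(c["img"][90:290,150:400,::-1],None,fx=3,fy=3,interpolation=cv2.INTER_CUBIC))
E
```

```text
time: 32.13
ee_pos: [0.4588, -0.3042, 0.1453]
tcp_rot: [179.5, 0.2, 79.8]
wrist_force: [0.5, -0.4, 0.4]
opening: 0.0277
grasp_force: 0.0
time: 32.47
ee_pos: [0.4645, -0.2632, 0.1797]
tcp_rot: [179.9, 0.0, 79.9]
wrist_force: [0.0, 0.4, -0.4]
opening: 0.03
grasp_force: 0.0
```

View pics/w13.png

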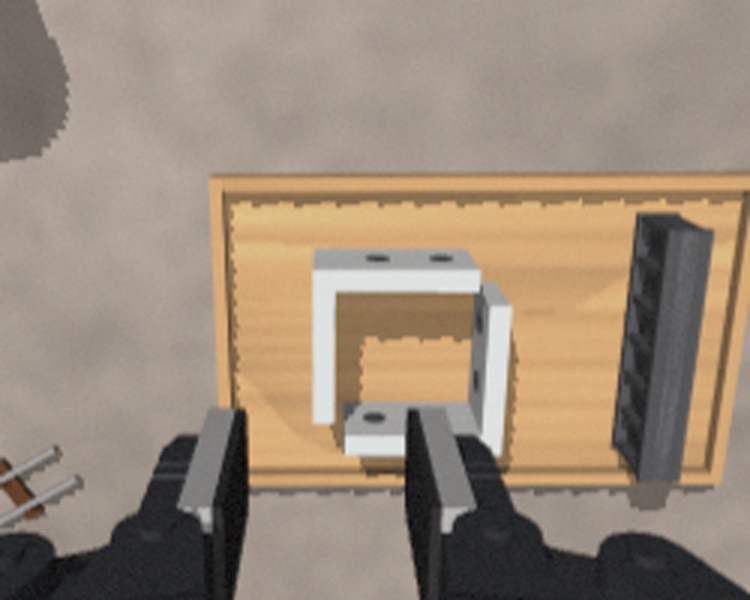

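The two brackets form a closed square at crop (412,360) with gaps of about 3–4 mm at both open corners. The girder lies flat at the right with its base inside the rim. Everything is in place, so I'm handing it in.

```bash
python3 -c "
from workcell import ticket
print(ticket.job_done())"
```

```text
the job is handed in; nothing more can be done
None
```

Both kits are made up and handed in at about 32.5 s of robot time: the girder and closed bracket square (gaps about 3–4 mm) are in the long tray, and the large tank with its roof is in the square tray; I made no contact with the small tank, boxcar or glue jar, and the hand-in gave no pass/fail result.

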